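Drop a mixing ball into the beaker on the mixer

TASK

Pick up the white drop cup that holds the steel mixing ball, keep it upright, hold it over the steel beaker on the white mixer and lower it so that its release tab presses on the beaker's rim, the trap swings open and the ball falls into that beaker; open the trap nowhere else. Then lift the cup out and stand it back upright on its round rubber pad, wholly on the pad, and let go.

Things in the scene. Friction and masses are not known exactly. Their poses are not given: they have to be found in the camera images.
- cup_center (a point): Loose drop cup: white upright tube, open top, diameter 40 mm (34 inside), 104 mm tall, 0.14 kg, holds the ball. Point: on its axis, 52 mm above its foot; z up, x along its release tab, a steel tongue 26 mm wide, underside 5.5 mm above the foot, reaching 61 mm from the axis on the +x side only. Grip from above, closing along y, 0 to 25 mm above this point. The like tube without a tab is not it.
- trap (a joint): Trap of the drop cup: bottom disc and tab are one rocker hinged in the wall, 20 mm from the axis, 7 mm above the foot. 0 = shut, grows to 1.3 rad as the tab is pushed up and the disc swings down (to 30 mm below the foot). A spring shuts it (1 to 3 N at the tab). Cup centred over the beaker and lowered until its foot is 22 to 28 mm below the rim: opens 0.7 to 0.85; the ball needs about 0.5.
- beaker_mouth (a point): Centre of the mouth of the target beaker at rim height (129 mm above the bench); z up. Straight steel beaker, diameter 84 mm outside, 76 inside, 80 mm tall, inner floor 75 mm below the rim, fixed on the black disc of a white mixer (box 150 x 130 x 45 mm) that does not move. The identical beaker standing on the bench itself is not the target.
- ball_center (a point): Centre of the steel mixing ball, diameter 16 mm, 17 g, loose on the trap inside the drop cup, about 17 mm above the cup's foot at its axis.
- pad_top (a point): Centre of the top face of the round black rubber pad, diameter 160 mm, 4 mm thick, fixed flat on the bench; the cup starts on it, near its middle.
Things that resemble listed ones, but are neither listed nor needed, are in the scene too. Leave any blue or red look-alike of the part that bears cup_center alone. Of the things like the part that bears pad_top, leave any that is red; of the rest the larger one is meant.

How it is judged:
By the outcome, as a careful person would: the job done as asked, in the order asked, and still so for the second after the job is handed in, with the robot touching nothing.
It also fails if it takes over 51 s, if anything falls off the work surface, if the arm or the gripper's body presses on something with over 40 N, if the wrist force passes 120 N, or if a joint passes its speed limit or range.

ROBOT

A 6-joint arm with a two-finger parallel gripper is mounted at the origin on the work surface. World frame = base frame: x ahead of the robot, y to its left, z up, the work surface at z = 0. Lengths are in mm, angles in rad, forces in N, time in s.
With the tool pointing down it reaches from about 400 to 925 mm from the base axis. Payload 12.5 kg.
Tool frame: the origin (TCP) lies midway between the tips of the shut fingers; the grasp point (between the pads) lies 19 mm behind it (env.grip_depth is the distance from the TCP to the grasp point, in mm); z points along the fingers, y is the line along which they close (so a half turn about z gives the same grasp; the last joint's range is limited). The gripper opens to 95 mm and grips with 3 to 60 N. Pads are 20 mm wide; open, the fingers measure 119 mm over their backs; the gripper's body (75 mm by 180 mm) begins 59 mm behind the grasp point.
Start: joints at [-1.278, 0.491, 1.559, -0, 1.092, -0.106], TCP at [242.719, -575.964, 214.661] pointing down, gripper open.
Joint ranges: [-3.1, 3.1], [-0.84, 2.19], [0.05, 2.79], [-1.13, 4.28], [0.06, 2.93], [-2.69, 2.69]. Speed limits (rad/s): [2.22, 2.22, 2.79, 3.14, 3.14, 3.14].

INTERFACE

Orientations are given as [roll, pitch, yaw] about the fixed x, y, z axes, in that order (R = Rz(yaw) Ry(pitch) Rx(roll)).
In Python, from cell import monitor, viewer, order, env gives the robot as it stands.
- The arm moves only by the tool move_arm, never from a script. Its argument "moves" is one flat list of numbers, 4 for each row, row after row: the shift along the tool's x, y, z normalised to -1 to 1, where 1 is 0.15 m, then the turn about the tool's z normalised to -1 to 1, where 1 is pi/2 rad. A call has 1 to 10 rows; each row shifts and turns the commanded pose from where the row before left it, along the tool's axes as they then stand; what a row does not reach is not made up. A row lasts 1/8 s, in which the tool goes at most 62.5 mm and 10.7 degrees, less where a joint would pass 70% of its speed; a pose out of reach is approached as far as the arm can. A call with a number of a shift or a turn outside -1 to 1 is refused whole. A call with a gripper value outside its range is refused whole. "claw" is the finger opening in mm, from 0 to 95.1, set as the call begins (left out, the last holds). The fingers move at their own pace and stop on an object; the grip force is fixed at half the most. Time passes only in rows, so rows that do not move let the fingers close. It gives the time, the measured TCP pose, the force, the opening and the grip force at its end, in the units of the state.
- monitor.state(): the state, without advancing time (a new reading comes with each control period).
- viewer.read_camera(name): name is "scene" or "top" or "wrist"; returns the picture (480x640x3 uint8, red, green, blue); there is no depth.
- viewer.camera_info(name): a dict with "K" (3x3 intrinsics, pixels), "camera_from_world" (4x4, takes a point from world to camera coordinates). Camera axes: x right, y down, z forward; pixel columns grow to the right and rows downward; lengths in mm; the calibration is good to about 2 mm. A picture is of the moment at which its call begins: read the wrist's pose just before it. camera_info takes no time and is no camera call; for the wrist camera it gives the pose at the moment of the call.
- order.job_done(): hands the job in; it is judged then, once.
The state is a dict: "t": time; "joints": joint angles; "qvel": joint speeds; "tau": joint torques, N m; "eef_pos": TCP position; "tcp_rot": TCP orientation; "ft_force": force on the tool from outside, world axes, zero at the start; "moment": the same for the moment, N m; "opening": opening from 0.0 (shut) to 1.0 (fully open); "grip_force": force on a finger pad.
Only numpy, scipy, OpenCV 4.12 (cv2) and the standard library are available. Lean on these libraries where they do the work, as an engineer would, in place of code of your own. Each camera call takes 0.05 s, during which the arm holds its last target. There are 200 camera calls.

## Working session

There is one attempt and no reset: what is moved stays moved. The work goes in short steps, Python scripts to look and compute and a tool call to move; the robot and the scene stay as the last step left them, time stands still between calls to the robot, and variables do not carry over. Pictures are saved under pics/ and viewed, at most 10 in all, crops included, and the job is handed in when it is done.

Besides the shell and the picture viewer there is one more tool, called after "Emit:" by a JSON object that holds its "fn" and its "kwargs", one argument or row to a line. move_arm: Moves the arm, as the interface text tells. Scaled input: -1 to 1 covers 0.15 m each way for a shift and pi/2 rad each way for a turn. Its arguments: {"type":"object","properties":{"moves":{"type":"array"},"claw":{"type":"number"}},"required":["moves"]}

```bash
mkdir -p pics
cat > h.py <<'E'
import numpy as np,cv2
from cell import monitor,viewer,order,env
def ray(info,u,v):
    T=np.array(info["camera_from_world"]);K=np.array(info["K"])
    R=T[:3,:3];c=-R.T@T[:3,3];d=R.T@np.linalg.inv(K)@np.array([u,v,1.]);return c,d
def onz(info,u,v,z):
    c,d=ray(info,u,v);return c+d*(z-c[2])/d[2]
def proj(info,p):
    T=np.array(info["camera_from_world"]);q=np.array(info["K"])@(T[:3,:3]@np.array(p)+T[:3,3]);return q[:2]/q[2]
E
python3 - <<'E'
from h import *
for n in("scene","top"):
    im=viewer.read_camera(n);cv2.imwrite(f"pics/{n}.png",im[:,:,::-1]);i=viewer.camera_info(n)
    print(n,np.round(ray(i,320,240)[0]),np.round(i["K"],0).tolist())
s=monitor.state();print(s["eef_pos"],s["tcp_rot"],s["t"],s["ft_force"])
E
```

```text
scene [1275.  373.  994.] [[609.0, 0.0, 327.0], [0.0, 609.0, 235.0], [0.0, 0.0, 1.0]]
top [ 357.  153. 1411.] [[535.0, 0.0, 313.0], [0.0, 535.0, 242.0], [0.0, 0.0, 1.0]]
[ 242.65349333 -575.76763046  214.14034231] [-3.14065664e+00 -9.44679754e-05  3.98760505e-01] 0.1 [-0.62203945 -0.29311079  0.31481709]
```

View pics/scene.png

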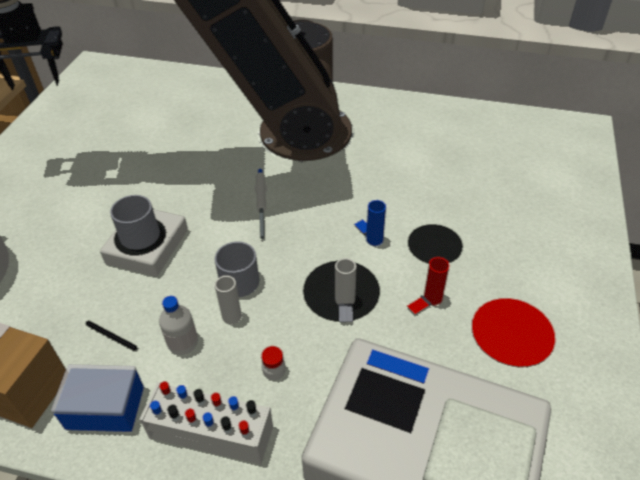

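View pics/top.png

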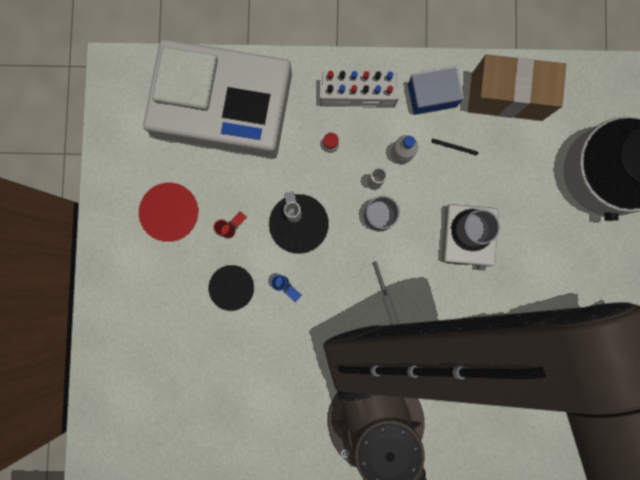

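The scene camera shows two white tubes. The one at (345,283) stands on the large black pad and has a tab; the one at (228,300) has no tab, so it is not the cup. The blue (375,222) and red (436,280) tubes are look-alikes to leave alone. The target beaker is at (135,222), on the mixer; the one at (237,268) stands on the bench. The pad meant is the larger black one, at (342,290). I'll confirm this in an enlarged crop and measure.

Run:
```python
from h import *
t=cv2.imread("pics/top.png");s=cv2.imread("pics/scene.png")
f=lambda im,x,y,w=66,h=50:cv2.resize(im[y-h:y+h,x-w:x+w],(396,300),interpolation=cv2.INTER_CUBIC)
cv2.imwrite("pics/crop.png",np.vstack([np.hstack([f(t,298,216),f(t,470,234)]),np.hstack([f(s,345,285),f(s,140,230)])]))
i=viewer.camera_info("top")
g=cv2.cvtColor(t,cv2.COLOR_BGR2GRAY)
m=((g<50)*255).astype(np.uint8)
for c in cv2.findContours(m[150:320,200:530],0,1)[0]:
    if cv2.contourArea(c)>300:
        c=cv2.convexHull(c)+[[200,150]];e=cv2.fitEllipse(c);print(np.round(e[0],1),np.round(e[1],1),np.round(onz(i,*e[0],4)))
```

```text
[230.8 287.4] [43.4 44.1] [336. 384.   4.]
[471.5 229.8] [39.3 41.1] [ 500. -246.    4.]
[298.3 223.4] [57.4 57.8] [508. 210.   4.]
```

View pics/crop.png

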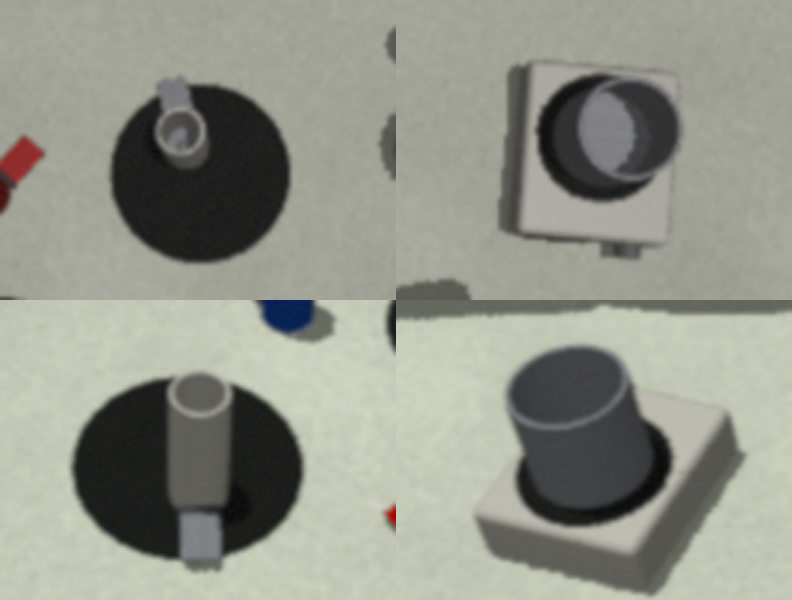

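The crop confirms both: the white tube on the large black pad has a steel tab (top px ~(292,210), tab end ~(289,193)), and the target beaker sits on the mixer's black disc (rim centre top px ~(482,227)). Next, compute their positions.

Run:
```python
from h import *
T=viewer.camera_info("top");S=viewer.camera_info("scene")
a=lambda x,y,ox,oy:(x/3+ox-.33,y/3+oy-.33)
print("cup top",onz(T,*a(181,131,232,166),108),onz(S,*a(200,94,279,235),108))
print("beaker",onz(T,*a(234,128,404,184),129),onz(S,*a(173,88,74,180),129))
for n,(x,y) in dict(L=(180,258),R=(221,258),l=(180,213),r=(222,213)).items(): print("tab",n,onz(S,*a(x,y,279,235),11))
print("tabT",onz(T,*a(172,79,232,166),11),"cup foot T side",onz(T,*a(191,168,232,166),4))
s=monitor.state();print(s["eef_pos"],s["tcp_rot"])
W=viewer.camera_info("wrist");c,d=ray(W,320,240);print(c,d/np.linalg.norm(d),W["K"])
```

```text
cup top [531.5242671  222.44099367 108.        ] [530.94840303 221.10217004 108.        ]
beaker [ 496.30103891 -234.35149944  129.        ] [ 497.65332495 -234.8370951   129.        ]
tab L [590.17841385 221.91063616  11.        ]
tab R [584.08611857 247.99791027  11.        ]
tab l [554.54625579 213.82808603  11.        ]
tab r [548.18397745 241.1154239   11.        ]
tabT [590.49596179 236.59714167  11.        ] cup foot T side [512.84084097 218.38917534   4.        ]
[ 242.65349333 -575.76763046  214.14034231] [-3.14065664e+00 -9.44679754e-05  3.98760505e-01]
[ 321.75375347 -543.2109447   384.29349653] [-0.26574539 -0.10862376 -0.9579041 ] [[382.2111332    0.         321.27157528]
 [  0.         382.2111332  244.38513814]
 [  0.           0.           1.        ]]
```

Emit:
{"fn": "move_arm", "kwargs": {
  "moves": [0, 0, 0, 0.11, 0.204, -0.317, 0, 0, 0.204, -0.317, 0, 0, 0.204, -0.317, 0, 0, 0.204, -0.317, 0, 0, 0.204, -0.317, 0, 0, 0.204, -0.317, 0, 0, 0.204, -0.317, 0, 0, 0.204, -0.317, 0, 0, 0.204, -0.317, 0, 0],
  "claw": 95
}}

```text
t: 1.35
eef_pos: [415.5, -95.4, 214.7]
tcp_rot: [3.141, -0.0, 0.226]
ft_force: [0.0, 0.1, -0.1]
opening: 0.999
grip_force: 0.0
```

Emit:
{"fn": "move_arm", "kwargs": {
  "moves": [0.204, -0.317, 0, 0, 0.204, -0.317, 0, 0, 0.204, -0.317, 0, 0, 0.204, -0.317, 0, 0, 0.204, -0.317, 0, 0, 0.204, -0.317, 0, 0, 0, 0, 0, 0, 0, 0, 0, 0]
}}

```text
t: 2.35
eef_pos: [529.7, 221.7, 214.1]
tcp_rot: [3.141, 0.001, 0.227]
ft_force: [-0.5, -0.5, -0.1]
opening: 0.997
grip_force: 0.0
```

Run:
```python
from h import *
W=viewer.camera_info("wrist");im=viewer.read_camera("wrist");cv2.imwrite("pics/w1.png",im[:,:,::-1])
s=monitor.state();print(s["t"],s["eef_pos"],s["tcp_rot"],s["ft_force"])
import json;json.dump({k:np.array(v).tolist() for k,v in W.items()},open("w1.json","w"))
print(proj(W,[531,222,108]),proj(W,[531,222,4]),proj(W,[586,235,10]))
```

```text
2.4 [529.79771939 221.25078385 214.37226758] [3.14131426e+00 8.54621844e-04 2.25616948e-01] [ 0.0753489  -1.00448747  0.06297426]
[320.28572216 241.81667108] [320.39478872 211.83292129] [320.01841223 155.2889079 ]
```

View pics/w1.png

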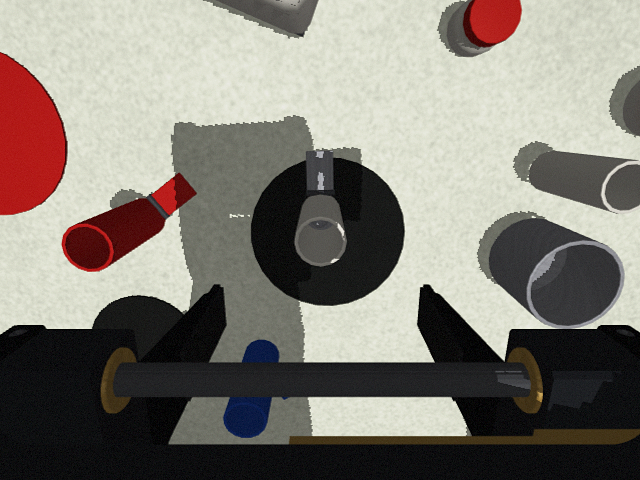

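The wrist view shows the cup rim at (321,242) and the tab end at (320,152), both where predicted, so the position and yaw are right. Descending to grip.

Emit:
{"fn": "move_arm", "kwargs": {
  "moves": [0.009, 0, 0.2, 0, 0, 0, 0.25, 0, 0, 0, 0.25, 0, 0, 0, 0.2, 0, 0, 0, 0.12, 0, 0, 0, 0.067, 0, 0, 0, 0, 0]
}}

```text
t: 3.28
eef_pos: [531.5, 221.6, 51.6]
tcp_rot: [3.141, 0.0, 0.225]
ft_force: [-0.3, -0.2, -0.9]
opening: 1.002
grip_force: 0.0
```

Emit:
{"fn": "move_arm", "kwargs": {
  "moves": [0, 0, 0, 0, 0, 0, 0, 0, 0, 0, 0, 0, 0, 0, 0, 0, 0, 0, 0, 0, 0, 0, 0, 0, 0, 0, 0, 0, 0, 0, 0, 0],
  "claw": 30
}}

```text
t: 4.28
eef_pos: [531.5, 222.3, 51.5]
tcp_rot: [3.141, -0.0, 0.226]
ft_force: [0.1, 0.3, -0.4]
opening: 0.427
grip_force: 30.0
```

Emit:
{"fn": "move_arm", "kwargs": {
  "moves": [0, 0, -0.08, 0, 0, 0, -0.15, 0, 0, 0, -0.2, 0, 0, 0, -0.25, 0, 0, 0, -0.25, 0, 0, 0, -0.2, 0, 0, 0, -0.1, 0, 0, 0, 0, 0]
}}

```text
t: 5.28
eef_pos: [531.6, 222.3, 236.7]
tcp_rot: [3.142, -0.001, 0.226]
ft_force: [-0.2, -0.3, -1.2]
opening: 0.424
grip_force: 30.0
```

Emit:
{"fn": "move_arm", "kwargs": {
  "moves": [-0.02, 0.07, 0, 0, -0.045, 0.14, 0, 0, -0.06, 0.2, 0, 0, -0.075, 0.24, 0, 0, -0.075, 0.24, 0, 0, -0.075, 0.24, 0, 0, -0.075, 0.24, 0, 0, -0.075, 0.24, 0, 0, -0.075, 0.24, 0, 0, -0.075, 0.24, 0, 0]
}}

```text
t: 6.52
eef_pos: [505.6, -107.3, 235.5]
tcp_rot: [-3.141, 0.001, 0.225]
ft_force: [1.3, 0.4, -1.6]
opening: 0.419
grip_force: 30.0
```

Emit:
{"fn": "move_arm", "kwargs": {
  "moves": [-0.075, 0.24, 0, 0, -0.06, 0.2, 0, 0, -0.06, 0.2, 0, 0, -0.06, 0.2, 0, 0, -0.045, 0.14, 0, 0, -0.034, 0.088, 0, 0, 0, 0, 0, 0, 0, 0, 0, 0, 0, 0, 0, 0]
}}

```text
t: 7.65
eef_pos: [494.0, -271.6, 236.2]
tcp_rot: [3.142, -0.0, 0.227]
ft_force: [0.4, 0.7, -1.6]
opening: 0.426
grip_force: 30.0
```

Run:
```python
from h import *
W=viewer.camera_info("wrist");im=viewer.read_camera("wrist");s=monitor.state();sc=viewer.read_camera("scene")
print(s["t"],s["eef_pos"],s["tcp_rot"],s["grip_force"])
print([np.round(proj(W,[497,-234.6,z]),1).tolist() for z in(129,)],[proj(W,[497+42*np.cos(a),-234.6+42*np.sin(a),129]).round().tolist() for a in (.225,.225+np.pi/2,.225-np.pi/2)])
cv2.imwrite("pics/w2.png",np.hstack([cv2.resize(im[60:460,120:520],(400,400))[:,:,::-1],cv2.resize(sc[100:300,50:250],(400,400))[:,:,::-1]]))
```

```text
7.7 [ 493.99748681 -271.71428546  236.18868786] [ 3.14151031e+00 -7.94279476e-05  2.27013370e-01] 29.979719852562994
[[273.1, 228.9]] [[271.0, 172.0], [217.0, 229.0], [329.0, 229.0]]
```

View pics/w2.png

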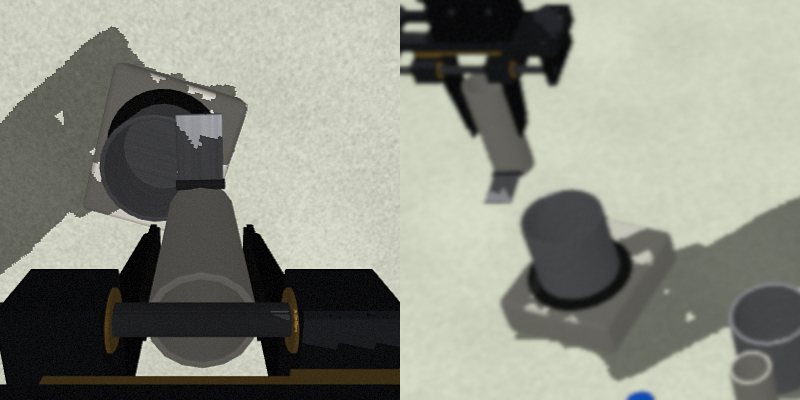

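My lateral rows summed to about 36 mm too far along tool y: the cup (tab end at crop (200,118)) sits beside the beaker mouth (crop centre ~(155,166)). I'll shift back by the measured amount, then check before lowering.

Emit:
{"fn": "move_arm", "kwargs": {
  "moves": [0.025, -0.08, 0, 0, 0.025, -0.08, 0, 0, 0.025, -0.077, 0, 0, 0, 0, 0, 0, 0, 0, 0, 0, 0, 0, 0, 0]
}}

```text
t: 8.5
eef_pos: [496.8, -235.5, 236.0]
tcp_rot: [3.141, 0.0, 0.226]
ft_force: [-0.1, 0.3, -1.5]
opening: 0.421
grip_force: 30.0
```

Run:
```python
from h import *
W=viewer.camera_info("wrist");im=viewer.read_camera("wrist");s=monitor.state();sc=viewer.read_camera("scene");S=viewer.camera_info("scene")
print(s["t"],s["eef_pos"],s["tcp_rot"],s["grip_force"])
im=im[:,:,::-1].copy();sc=sc[:,:,::-1].copy()
P=[[497+42*np.cos(a),-234.6+42*np.sin(a),129] for a in np.linspace(0,6.28,24)]
for p in P:
  for q,g in((W,im),(S,sc)): u=proj(q,p).round().astype(int);g[u[1],u[0]]=(0,255,0)
cv2.imwrite("pics/w3.png",np.hstack([cv2.resize(im[130:330,220:420],(400,400),interpolation=0),cv2.resize(sc[100:300,50:250],(400,400),interpolation=0)]))
```

```text
8.55 [ 496.77493413 -235.53820386  236.00845428] [3.14154546e+00 9.55769655e-05 2.25669243e-01] 29.97969933785498
```

View pics/w3.png

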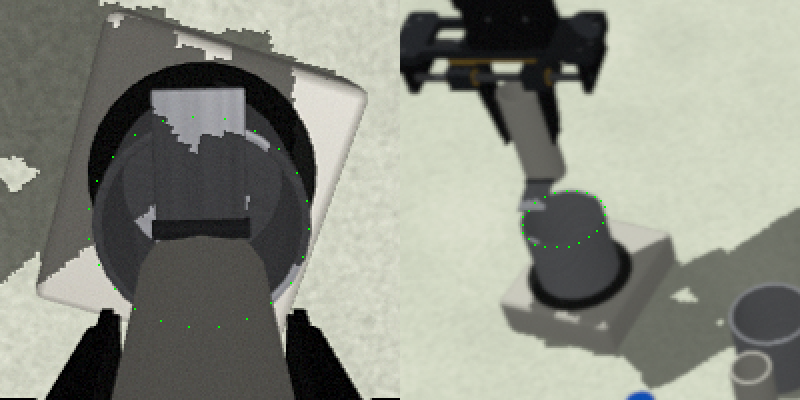

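The projected rim points fall on the beaker rim in both views (wrist crop rim spans x 93–309), so the cup is centred to within about 2 mm. Lowering.

Emit:
{"fn": "move_arm", "kwargs": {
  "moves": [0, 0, 0.08, 0, 0, 0, 0.1, 0, 0, 0, 0.1, 0, 0, 0, 0.07, 0, 0, 0, 0.06, 0, 0, 0, 0.06, 0, 0, 0, 0.05, 0, 0, 0, 0.04, 0, 0, 0, 0, 0, 0, 0, 0, 0]
}}

```text
t: 9.85
eef_pos: [496.7, -235.2, 152.1]
tcp_rot: [-3.141, 0.0, 0.226]
ft_force: [-1.3, -0.3, -0.4]
opening: 0.421
grip_force: 30.0
```

Emit:
{"fn": "move_arm", "kwargs": {
  "moves": [0, 0, 0, 0, 0, 0, 0, 0, 0, 0, 0, 0, 0, 0, 0, 0, 0, 0, 0, 0, 0, 0, 0, 0, 0, 0, 0, 0, 0, 0, 0, 0]
}}

```text
t: 10.85
eef_pos: [496.8, -235.3, 152.1]
tcp_rot: [3.141, -0.0, 0.226]
ft_force: [-2.0, -0.1, -1.1]
opening: 0.421
grip_force: 30.0
```

Run:
```python
from h import *
im=viewer.read_camera("wrist");sc=viewer.read_camera("scene");s=monitor.state()
print(s["t"],s["eef_pos"],s["tcp_rot"],s["ft_force"])
cv2.imwrite("pics/w4.png",np.hstack([im[130:330,220:420],sc[100:300,50:250]]).repeat(2,0).repeat(2,1)[:,:,::-1])
```

```text
10.95 [ 496.8490158  -235.25496531  152.08833321] [ 3.14150001e+00 -2.17420212e-05  2.26034296e-01] [-1.13541296  1.19932035 -0.60608437]
```

View pics/w4.png

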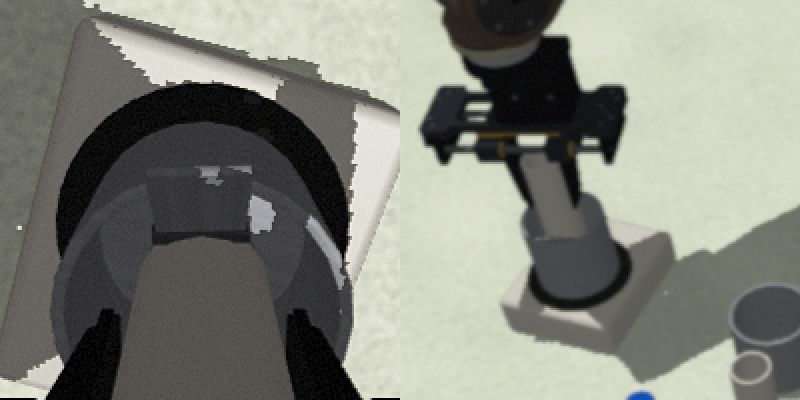

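The cup is in the mouth with its tab on the rim (crop (200,200)) and tipped up, so it appears foreshortened. I'll lift, step aside and check that the ball is in the beaker.

Emit:
{"fn": "move_arm", "kwargs": {
  "moves": [0, 0, -0.04, 0, 0, 0, -0.06, 0, 0, 0, -0.08, 0, 0, 0, -0.1, 0, 0, 0, -0.12, 0, 0, 0, -0.12, 0, 0, 0, -0.045, 0, 0, 0, 0, 0]
}}

```text
t: 11.95
eef_pos: [496.9, -235.2, 237.3]
tcp_rot: [3.141, -0.001, 0.226]
ft_force: [-1.1, -0.4, -2.7]
opening: 0.423
grip_force: 30.0
```

Emit:
{"fn": "move_arm", "kwargs": {
  "moves": [0, -0.1, 0, 0, 0, -0.2, 0, 0, 0, -0.2, 0, 0, 0, -0.1, 0, 0, 0, 0, 0, 0, 0, 0, 0, 0]
}}

```text
t: 12.7
eef_pos: [476.9, -148.1, 236.8]
tcp_rot: [3.141, -0.0, 0.226]
ft_force: [0.2, -0.5, -0.6]
opening: 0.422
grip_force: 30.0
```

Run:
```python
from h import *
W=viewer.camera_info("wrist");im=viewer.read_camera("wrist");sc=viewer.read_camera("top");s=monitor.state();T=viewer.camera_info("top")
print(s["t"],s["eef_pos"],s["tcp_rot"],s["ft_force"],s["opening"])
u,v=proj(W,[497,-235,90]).astype(int);a,b=proj(T,[497,-235,110]).astype(int);print(u,v,a,b)
f=lambda g,x,y,r:cv2.resize(g[max(0,y-r):y+r,max(0,x-r):x+r],(400,400),interpolation=2)[:,:,::-1]
cv2.imwrite("pics/w5.png",np.hstack([f(im,u,v,110),f(sc,a,b,40)]))
```

```text
12.8 [ 476.87159431 -148.22341784  236.69691086] [3.14145111e+00 5.18204074e-05 2.25317890e-01] [-0.54928872 -0.10280903 -0.87894483] 0.42042572857036664
424 229 479 226
```

View pics/w5.png

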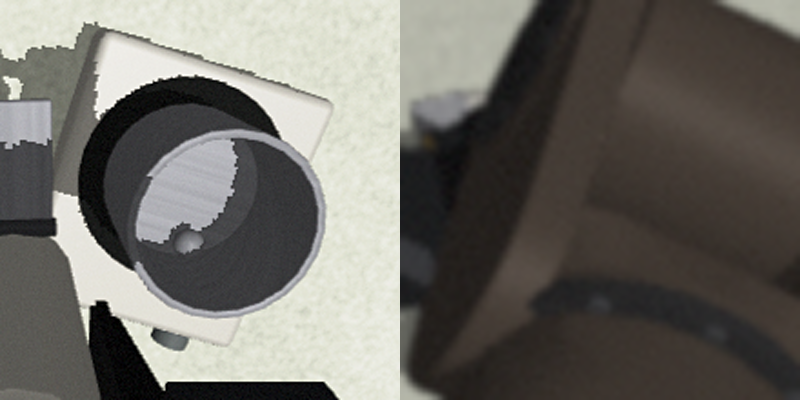

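The ball lies on the beaker floor (crop (188,240)). Returning to the pad, aiming at (510,210).

Emit:
{"fn": "move_arm", "kwargs": {
  "moves": [0.026, -0.08, 0, 0, 0.052, -0.16, 0, 0, 0.079, -0.24, 0, 0, 0.079, -0.24, 0, 0, 0.079, -0.24, 0, 0, 0.079, -0.24, 0, 0, 0.079, -0.24, 0, 0, 0.079, -0.24, 0, 0, 0.079, -0.24, 0, 0]
}}

```text
t: 13.92
eef_pos: [504.2, 156.0, 236.8]
tcp_rot: [3.142, 0.0, 0.226]
ft_force: [1.0, -1.0, -1.6]
opening: 0.422
grip_force: 30.0
```

Emit:
{"fn": "move_arm", "kwargs": {
  "moves": [0.065, -0.2, 0, 0, 0.033, -0.1, 0, 0, 0.019, -0.059, 0, 0, 0, 0, 0, 0, 0, 0, 0, 0, 0, 0, 0, 0]
}}

```text
t: 14.68
eef_pos: [509.5, 210.1, 236.9]
tcp_rot: [3.141, -0.0, 0.225]
ft_force: [-0.5, 1.1, -1.0]
opening: 0.423
grip_force: 30.0
```

Emit:
{"fn": "move_arm", "kwargs": {
  "moves": [0, 0, 0.1, 0, 0, 0, 0.2, 0, 0, 0, 0.25, 0, 0, 0, 0.25, 0, 0, 0, 0.2, 0, 0, 0, 0.1, 0, 0, 0, 0.05, 0, 0, 0, 0.04, 0, 0, 0, 0.02, 0, 0, 0, 0, 0]
}}

```text
t: 15.92
eef_pos: [509.5, 210.8, 55.6]
tcp_rot: [3.142, -0.001, 0.226]
ft_force: [-0.4, -0.6, -1.9]
opening: 0.42
grip_force: 30.0
```

Emit:
{"fn": "move_arm", "kwargs": {
  "moves": [0, 0, 0.01, 0, 0, 0, 0.01, 0, 0, 0, 0.006, 0, 0, 0, 0, 0, 0, 0, 0, 0]
}}

```text
t: 16.55
eef_pos: [509.4, 210.8, 51.5]
tcp_rot: [3.142, -0.0, 0.226]
ft_force: [-0.4, 0.4, 1.3]
opening: 0.424
grip_force: 30.0
```

Contact shows as a force change from -1.9 to +1.3 N. Releasing and lifting straight up.

Emit:
{"fn": "move_arm", "kwargs": {
  "moves": [0, 0, 0, 0, 0, 0, 0, 0, 0, 0, 0, 0, 0, 0, 0, 0, 0, 0, 0, 0, 0, 0, 0, 0, 0, 0, 0, 0, 0, 0, 0, 0],
  "claw": 95
}}

```text
t: 17.55
eef_pos: [509.4, 210.7, 51.4]
tcp_rot: [3.141, 0.0, 0.226]
ft_force: [-0.1, 0.7, -0.9]
opening: 0.995
grip_force: 0.0
```

Emit:
{"fn": "move_arm", "kwargs": {
  "moves": [0, 0, -0.05, 0, 0, 0, -0.1, 0, 0, 0, -0.2, 0, 0, 0, -0.25, 0, 0, 0, -0.25, 0, 0, 0, -0.2, 0, 0, 0, -0.1, 0, 0, 0, 0, 0, 0, 0, 0, 0]
}}

```text
t: 18.68
eef_pos: [509.0, 210.6, 222.9]
tcp_rot: [3.141, 0.002, 0.226]
ft_force: [-0.4, 0.8, -0.6]
opening: 0.997
grip_force: 0.0
```

Run:
```python
from h import *
im=viewer.read_camera("wrist");sc=viewer.read_camera("scene");s=monitor.state()
print(s["t"],s["eef_pos"],s["ft_force"],s["opening"])
cv2.imwrite("pics/w6.png",np.hstack([cv2.resize(im,(400,300)),cv2.resize(sc,(400,300))])[:,:,::-1])
```

```text
18.775 [509.05186296 210.62279612 222.77037804] [ 0.57926597  0.26522697 -0.74905863] 1.001260972467482
```

View pics/w6.png

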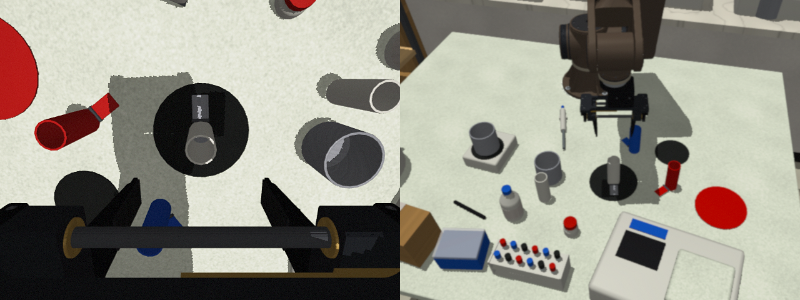

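The cup stands upright, wholly on the pad (wrist half, cup (200,145) with its tab inside the pad outline), the gripper is clear and nothing else has moved.

```bash
python3 -c "
from h import *
print(order.job_done())"
```

```text
the job is handed in; nothing more can be done
None
```

The job is handed in: the ball is in the mixer's beaker, and the empty drop cup stands upright and released, wholly on its pad, at about 19 s on the robot's clock.

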